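# Shut the waffle maker and set its browning slide

### The job

Get the waffle maker ready to heat up: gently press its raised lid fully shut without slamming it, and push the browning slide on its side panel to the fourth of the five notches, counted from the front (handle) end, so that it drops into the notch and stays there. Use only light pushes of the fingertips: pinch and lift nothing, do not shove the machine about, and leave everything else on the table where it stands.

Things in the scene. Friction and masses are not known exactly. Their poses are not given: they have to be found in the camera images.
- wafflemaker: Waffle maker, black, 3.4 kg, loose on rubber feet. Origin: on the table under the centre of its square base; x from the front (handle) to the rear (hinge), y to its left, z up. Base 250 (x) by 240 (y) mm, top at z 58. The lid covers the base only (y -118 to 118); shut, its top is at z 101. On the right (-y) a control panel: x -121 to 121, y -205 to -117, flat aluminium top at z 45.
- lid_shell (a joint): Angle of the lid (rad): 0 = fully shut (it meets rubber buffers), grows as it opens; 0.3 to 0.6 at the start. The hinge is stiff: the lid (0.7 kg) stays at whatever angle it is left, and pressing the handle down takes about 2 to 3 N.
- hinge (a point): Middle of the lid's hinge line, which runs along the machine's y at x 130, z 64 mm of the machine. Same axes as the machine; does not turn with the lid.
- handle (a point): Centre of the top face of the lid's handle bar (116 mm along y, 32 deep, 18 thick, black) across the front of the lid, 286 mm in front of the hinge line and, shut, 28 mm above it (machine x -156, y 0, z 92). Turns with the lid: its x axis points along the lid towards the hinge.
- slide (a joint): Browning slide (m): 0 = first notch (front), then 0.022, 0.044, 0.066 (the fourth), 0.088 (the fifth; end stop 1 mm on). Grows to the rear (+x). Starts anywhere from 0 to 0.042, in or between notches. A sprung ball: each notch pulls the slide in from 5 mm either side and takes about 5 N to leave; on the 10 mm flat between notches it moves at about 1 N and stays if left. It jumps ahead as it drops in.
- knob (a point): Centre of the top face of the slide's knob, a black block 14 mm (along its travel) by 26 by 22 high with a thin bright line across its top; it stands on the panel, top at z 67.5 of the machine. Same axes as the machine.
- notch4 (a point): The point on the panel's top where the fourth notch lies (machine x -14, y -165, z 45): below the knob's centre when the slide is set. The slot runs along y -165 with notches 22 mm apart at x -80, -58, -36, -14 and 8, each with a black tick on the slot's lid side, longer towards the rear; behind it two flat round lamps, x 62 to 100. Same axes as the machine.
- mug: White mug, 82 mm across, 95 high, to the right of the control panel. Origin: centre of its underside. Bystander.
- tub: Round white tub with yellow lid, 114 mm across, 59 high, in front of the machine. Origin: centre of its underside. Bystander.
- carton_a: Milk carton, 70 by 70 by 222 mm high, to the left of the machine. Origin: centre of its underside. Bystander.
- carton_b: Second milk carton of the same size, to the left of the machine. Origin: centre of its underside. Bystander.
- jar: Clear jar with blue lid, 84 mm across, 130 high, far right. Origin: centre of its underside. Bystander.
- beaker: Blue-green cup without handle, 72 mm across, 100 high, far right. Origin: centre of its underside. Bystander.

How it is judged:
By the outcome, as a careful person would: the job done as asked, in the order asked, and still so for the second after the job is handed in, with the robot touching nothing.
It also fails if it takes over 48 s, if anything falls off the work surface, if the arm or the gripper's body presses on something with over 40 N, if the wrist force passes 120 N, or if a joint passes its speed limit or range.

### The arm

A 6-joint arm with a two-finger parallel gripper is mounted at the origin on the work surface. World frame = base frame: x ahead of the robot, y to its left, z up, the work surface at z = 0. Lengths are in m, angles in degrees, forces in N, time in s.
With the tool pointing down it reaches from about 0.35 to 0.925 m from the base axis. Payload 6.4 kg.
Tool frame: the origin (TCP) lies between the finger pads; the fingertips stand 14 mm ahead of it and the grasp point (between the pads) lies 5 mm behind it; z points along the fingers, x is the direction in which the jaws open and shut, and the axes are right-handed (so a half turn about z gives the same grasp; the last joint's range is limited). The gripper opens to 85 mm and grips with 20 to 120 N. Pads are 22 mm wide; open, the fingers measure 114 mm over their backs; the gripper's body (76 mm by 85 mm) begins 54 mm behind the grasp point. The pads swing forward as they close: fully open they stand 13 mm farther back than shut.
Start: joints at [64.567, 14.043, 89.255, -0, 76.702, -9.975], TCP at [0.173, 0.626, 0.245] pointing down, gripper open.
Joint ranges: [-179.41, 179.41], [-58.25, 129.5], [7.25, 145.43], [-54.29, 234.29], [11.92, 165.04], [-157.13, 157.13]. Speed limits (degrees/s): [147.25, 147.25, 180, 180, 180, 180].

### API

Orientations are given as a 3x3 rotation matrix whose columns are the frame's x, y, z axes.
In Python, from station import ctrl gives the robot as it stands. The module is installed in compiled form; this text tells all that it offers.
- The arm moves only by the tool drive_tool, never from a script. Its argument "deltas" is a list of rows, each a list of 7 numbers: the turn, a rotation vector about the tool's x, y, z in rad, then the shift along the tool's x, y, z in mm, then the closure in counts, from 0 (fully open) to 255 (shut). A call has 1 to 5 rows; each row is the pose to reach, as a shift and turn from the pose measured when the call began, along the tool's axes at that moment; what a row does not reach only later rows make up. A row lasts 1/10 s, in which the tool goes at most 50 mm and 8.59 degrees, less where a joint would pass 70% of its speed; a pose out of reach is approached as far as the arm can. A call with a gripper value outside its range is refused whole. The fingers move at their own pace and stop on an object; "force" is the grip in N (left out, the last holds). Time passes only in rows, so rows that repeat a pose let the fingers close. It gives the time, the measured TCP pose, the force and the opening at its end, in the units of the state.
- ctrl.get_obs(): the state, without advancing time (a new reading comes with each control period).
- ctrl.camera(name): name is "side" or "top" or "wrist"; returns a dict with "frame" (420x560x3 uint8, red, green, blue), "mtx" (3x3 intrinsics, pixels), "R" (3x3) and "t" (3): a world point X has camera coordinates R X + t; the wrist camera has in their place "hand_eye" (4x4, takes a point from camera to tool coordinates, whose origin is the TCP and whose axes are the tool frame's). Camera axes: x right, y down, z forward; pixel columns grow to the right and rows downward; lengths in m; the calibration is good to about 2 mm. A picture is of the moment at which its call begins: read the wrist's pose just before it. There is no depth.
- ctrl.job_done(): hands the job in, once; it reports no verdict.
The state is a dict: "t": time; "joint_pos": joint angles; "dq": joint speeds; "tau": joint torques, N m; "ee_pos": TCP position; "tool_rot": TCP orientation; "ft_force": force on the tool from outside, world axes, zero at the start; "ft_torque": the same for the moment, N m; "grip_width": opening from 0.0 (shut) to 1.0 (fully open).
Only numpy, scipy, OpenCV 4.12 (cv2) and the standard library are available. Lean on these libraries where they do the work, as an engineer would, in place of code of your own. Each camera call takes 0.05 s, during which the arm holds its last target. There are 200 camera calls.

## Working session

There is one attempt and no reset: what is moved stays moved. The work goes in short steps, Python scripts to look and compute and a tool call to move; the robot and the scene stay as the last step left them, time stands still between calls to the robot, and variables do not carry over. Pictures are saved under pics/ and viewed, about 8 in all and at most 12, crops included, and the job is handed in when it is done.

Besides the shell and the picture viewer there is one more tool, called after ">>>" as name(argument=value, ...) on one line, values as JSON. drive_tool: Moves the arm, as the interface text tells. Its arguments: {"type":"object","properties":{"deltas":{"type":"array","items":{"type":"array","items":{"type":"number"}}},"force":{"type":"number"}},"required":["deltas"]}

```bash
mkdir -p pics; cat > h.py <<'E'
import numpy as np, cv2
from station import ctrl
def ray(c,uv,obs=None):
    d=np.linalg.solve(c["mtx"],np.r_[np.array(uv,float),1])
    if "R" in c: o=-c["R"].T@c["t"]; d=c["R"].T@d
    else:
        H=c["hand_eye"]; Rt=np.array(obs["tool_rot"]).reshape(3,3)
        o=Rt@H[:3,3]+np.array(obs["ee_pos"]); d=Rt@H[:3,:3]@d
    return o,d/np.linalg.norm(d)
def onz(c,uv,z,obs=None):
    o,d=ray(c,uv,obs); return o+d*(z-o[2])/d[2]
def tri(r1,r2):
    (o1,d1),(o2,d2)=r1,r2
    s=np.linalg.lstsq(np.c_[d1,-d2],o2-o1,rcond=None)[0]
    a=o1+s[0]*d1;b=o2+s[1]*d2
    return (a+b)/2,np.linalg.norm(a-b)
def proj(c,X):
    p=c["mtx"]@(c["R"]@np.array(X)+c["t"]); return p[:2]/p[2]
E
python3 - <<'E'
from h import *
import pickle
o=ctrl.get_obs(); print({k:np.round(v,3).tolist() for k,v in o.items()})
D={"obs":o}
for n in("side","top","wrist"):
    c=ctrl.camera(n);D[n]=c
    cv2.imwrite(f"pics/{n}0.png",c["frame"][:,:,::-1])
    if "R" in c: print(n,np.round(-c["R"].T@c["t"],3),np.round(c["R"],2).tolist(),c["mtx"][0,0])
pickle.dump(D,open("d0.pkl","wb"))
E
```

```text
{'t': 0.0, 'joint_pos': [64.566, 14.084, 89.325, 0.001, 76.702, -9.977], 'dq': [-0.004, 0.04, -0.064, -0.001, -0.139, 0.017], 'tau': [0.0, -42.951, -32.613, -0.0, 0.005, 0.0], 'ee_pos': [0.173, 0.626, 0.244], 'tool_rot': [[0.267, 0.964, -0.001], [0.964, -0.267, -0.002], [-0.002, -0.0, -1.0]], 'ft_force': [-0.73, 0.925, -0.218], 'ft_torque': [0.009, 0.01, -0.021], 'grip_width': 1.002}
side [1.489 0.374 1.186] [[-0.41, 0.91, -0.02], [0.67, 0.29, -0.68], [-0.62, -0.29, -0.73]] 499.37399942744025
top [ 0.361 -0.06   1.07 ] [[-0.11, -0.99, 0.0], [-0.97, 0.11, -0.21], [0.21, -0.03, -0.98]] 421.2204191596506
```

View pics/top0.png

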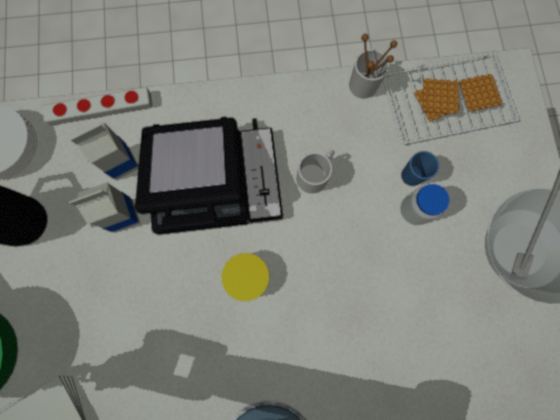

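View pics/side0.png

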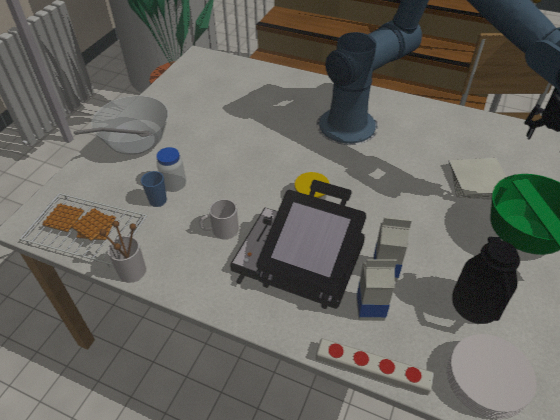

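Top view: the lid spans about cols 137–247, rows 118–215. The panel is at cols 243–282, rows 128–222, with the knob near (264,191) and the front towards the robot. Side view: the handle is near (328,193), the panel near (258,243) and the knob near (267,218). I'll zoom in on both next.

```bash
python3 - <<'E'
from h import *
import pickle
D=pickle.load(open("d0.pkl","rb"))
a=cv2.resize(D["top"]["frame"][110:240,215:295,::-1],None,fx=4.6,fy=4.6,interpolation=cv2.INTER_CUBIC)
b=cv2.resize(D["side"]["frame"][170:305,225:375,::-1],None,fx=2.8,fy=4.43,interpolation=cv2.INTER_CUBIC)
a=a[:598];b=b[:598]
im=np.hstack([a,b]);print(a.shape,im.shape); cv2.imwrite("pics/z0.png",np.clip(im.astype(float)*1.6,0,255).astype(np.uint8))
E
```

```text
(598, 368, 3) (598, 788, 3)
```

View pics/z0.png

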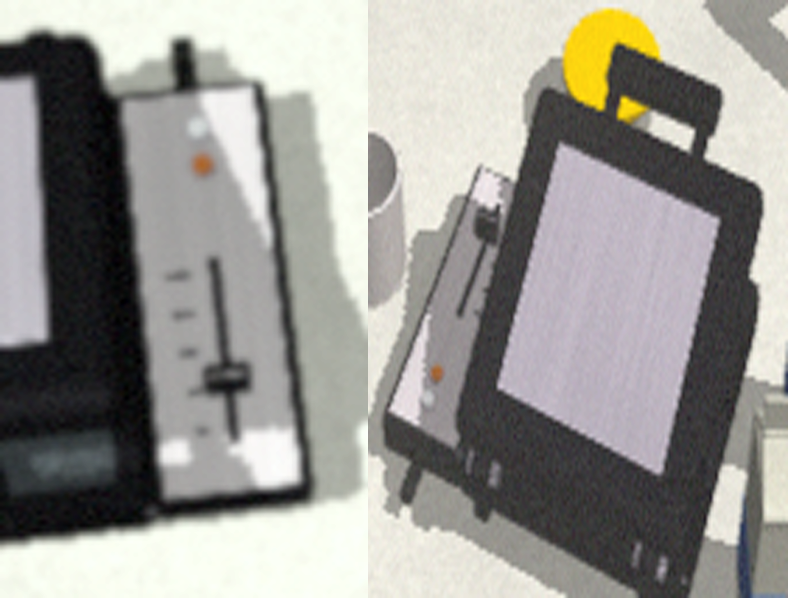

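```bash
cat >> h.py <<'E'
def fit2(L,W):  # rigid 2D W=R L+t
    L=np.array(L);W=np.array(W)[:,:2];l=L.mean(0);w=W.mean(0)
    U,S,V=np.linalg.svd((L-l).T@(W-w)); R=(U@np.diag([1,np.linalg.det(U@V)])@V).T
    return R,w-R@l
E
python3 - <<'E'
from h import *
import pickle
D=pickle.load(open("d0.pkl","rb"));T=D["top"];S=D["side"]
tz=lambda p:(p[0]/4.6+215-.39,p[1]/4.6+110-.39)
sz=lambda p:((p[0]-368)/2.8+225-.3,p[1]/4.43+170-.39)
L=[(.121,-.117),(.121,-.205),(-.121,-.205),(-.121,-.117)]
W=[onz(T,tz(p),.045) for p in [(121,97),(260,86),(306,488),(160,500)]]
R,t=fit2(L,W);print(np.round(t,4),np.degrees(np.arctan2(R[1,0],R[0,0])))
inv=lambda X:(R.T@(np.array(X)[:2]-t))*1e3
print("corner res",[np.round(inv(w)-1e3*np.array(l),1) for l,w in zip(L,W)])
for n,p in dict(n1=(203,431),n2=(195,391),n3=(188,351),n4=(183,315),n5=(177,276),slot0=(235,438),slot1=(213,260),l1=(197,128),l2=(203,164)).items(): print(n,np.round(inv(onz(T,tz(p),.045)),1))
print("knob top",np.round(inv(onz(T,tz((228,376)),.0675)),1))
# side corners check: panel rear corner, rear-right
print("side lamp",[np.round(inv(onz(S,sz(p),.045)),1) for p in [(436,373),(428,399)]])
print("tri lamp",tri(ray(S,sz((436,373))),ray(T,tz((203,164)))))
kt,e=tri(ray(S,sz((489,213))),ray(T,tz((228,376))));print("tri knob",kt,e,inv(kt))
# lid angle from handle: top face far edge corners in side view
def hp(q,x,y,z):
    dx,dz=x-.130,z-.064
    X=.130+dx*np.cos(q)+dz*np.sin(q); Z=.064-dx*np.sin(q)+dz*np.cos(q)
    return np.r_[R@[X,y]+t,Z]
for q in np.arange(.3,.62,.05):
    f=lambda X:(lambda u:((u[0]-224.7)*2.8+368,(u[1]-169.6)*4.43))(proj(S,X))
    print(round(q,2),[np.round(f(hp(q,-.172,y,.092))).tolist() for y in(.058,-.058)],np.round(hp(q,-.156,0,.092),3))
E
```

```text
[0.6607 0.1058] -0.32781387358739084
corner res [array([-4.8, -4.6]), array([-6.5,  5.2]), array([4.7, 4.4]), array([ 6.5, -5. ])]
n1 [ -79.3 -148.6]
n2 [ -56.7 -146.5]
n3 [ -34.  -144.9]
n4 [ -13.5 -144.1]
n5 [   8.9 -142.9]
slot0 [ -84.9 -165.4]
slot1 [  16.  -163.5]
l1 [  93.4 -162.2]
l2 [  72.  -163.5]
knob top [ -55.7 -165.2]
side lamp [array([  70.4, -163.2]), array([  92.3, -161.5])]
tri lamp (array([ 0.73113108, -0.05771233,  0.04631722]), np.float64(0.0007979920817079257))
tri knob [ 0.60298271 -0.05725357  0.06889924] 0.003913034563385353 [ -56.81479779 -163.36314284]
0.3 [[724.0, 99.0], [616.0, 49.0]] [0.526 0.107 0.175]
0.35 [[723.0, 90.0], [614.0, 39.0]] [0.532 0.107 0.188]
0.4 [[723.0, 82.0], [612.0, 31.0]] [0.538 0.106 0.201]
0.45 [[722.0, 75.0], [610.0, 23.0]] [0.545 0.106 0.214]
0.5 [[720.0, 69.0], [607.0, 17.0]] [0.553 0.106 0.226]
0.55 [[719.0, 64.0], [605.0, 11.0]] [0.562 0.106 0.237]
0.6 [[717.0, 60.0], [602.0, 7.0]] [0.57  0.106 0.249]
```

>>> drive_tool(deltas=[[0,0,-0.1,-20,24,-30,255],[0,0,-0.2,-50,60,-55,255],[0,0,-0.28,-80,96,-60,255],[0,0,-0.28,-110,132,-60,255],[0,0,-0.28,-140,168,-60,255]], force=20)

```text
t: 0.65
ee_pos: [0.2984, 0.4449, 0.3048]
tool_rot: [[-0.011, 1.0, -0.0], [1.0, 0.011, -0.001], [-0.001, -0.0, -1.0]]
ft_force: [0.7, -0.1, -0.0]
grip_width: 0.145
```

```bash
python3 - <<'E'
from h import *
import pickle
D=pickle.load(open("d0.pkl","rb"));T=D["top"]
for n,p,z in [("mug",(314,170),.095),("tub",(245,277),.059),("cA",(107,150),.222),("cB",(105,205),.222),("thermos",(15,215),.25)]: print(n,np.round(onz(T,p,z),3))
tz=lambda p:(p[0]/4.6+215-.39,p[1]/4.6+110-.39)
L=[];W=[]
for p,l in [((235,438),None),((213,260),None),((197,128),None),((203,164),None)]: W.append(onz(T,tz(p),.045)[:2])
W=np.array(W);d=np.polyfit(W[:,0],W[:,1],1);psi=np.arctan(d[0]);print("yaw",np.degrees(psi))
# notch ticks along-axis, corners centre
tk=[(203,431),(195,391),(188,351),(183,315),(177,276)]
u=np.array([np.cos(psi),np.sin(psi)]);v=np.array([-u[1],u[0]])
a=np.array([u@onz(T,tz(p),.045)[:2] for p in tk]);print((a-np.array([-80,-58,-36,-14,8])/1e3)*1e3)
a0=(a-np.array([-80,-58,-36,-14,8])/1e3).mean(); b0=(W@v).mean()+.165
t=u*a0+v*b0;print("origin",t,"handle shut",t-u*.156,"notch4",t-.014*u-.165*v)
o=ctrl.get_obs();print(np.round(o["ee_pos"],4),np.round(o["tool_rot"],3).tolist(),o["grip_width"],o["ft_force"])
E
```

```text
mug [ 0.637 -0.184  0.095]
tub [0.404 0.008 0.059]
cA [0.693 0.261 0.222]
cB [0.574 0.268 0.222]
thermos [0.567 0.434 0.25 ]
yaw 0.5914426914810444
[660.14479041 660.72244944 661.43415402 659.96132322 660.42473606]
origin [0.65947064 0.10675598] handle shut [0.50347895 0.10514568] notch4 [ 0.64717459 -0.05837974]
[0.2984 0.4449 0.3048] [[-0.011, 1.0, -0.0], [1.0, 0.011, -0.001], [-0.001, -0.0, -1.0]] 0.1445125334792952 [ 6.76747535e-01 -1.14577131e-01 -4.03596477e-04]
```

>>> drive_tool(deltas=[[0,0,0,-40,27,0,255],[0,0,0,-80,54,0,255],[0,0,0,-120,81,0,255],[0,0,0,-160,108,0,255],[0,0,0,-200,135,0,255]])

```text
t: 1.15
ee_pos: [0.4361, 0.2446, 0.3049]
tool_rot: [[-0.011, 1.0, -0.0], [1.0, 0.011, -0.001], [-0.001, -0.0, -1.0]]
ft_force: [1.3, 1.0, 0.5]
grip_width: -0.003
```

>>> drive_tool(deltas=[[0,0,0,-40,27,0,255],[0,0,0,-80,54,0,255],[0,0,0,-120,81,0,255],[0,0,0,-140,97,0,255],[0,0,0,-140,97,0,255]])

```text
t: 1.65
ee_pos: [0.5359, 0.1029, 0.3045]
tool_rot: [[-0.006, 1.0, -0.001], [1.0, 0.006, -0.001], [-0.001, -0.001, -1.0]]
ft_force: [-0.7, 1.6, 0.1]
grip_width: 0.001
```

```bash
python3 - <<'E'
from h import *
import pickle
o=ctrl.get_obs();c=ctrl.camera("wrist");s=ctrl.camera("side")
pickle.dump((o,c,s),open("d1.pkl","wb"))
print(np.round(o["ee_pos"],4),o["grip_width"],np.round(o["ft_force"],1),np.round(c["hand_eye"],3).tolist(),c["mtx"].tolist())
b=cv2.resize(s["frame"][130:300,230:380,::-1],None,fx=2.4,fy=2.4)
w=c["frame"][:408,:,::-1]
cv2.imwrite("pics/w1.png",np.clip(np.hstack([cv2.resize(w,(420,306)),cv2.resize(b[:, :],None,fx=1,fy=.75)])*1.5,0,255).astype(np.uint8) if 0 else np.clip(np.hstack([cv2.resize(w,(440,408)),b])*1.5,0,255).astype(np.uint8))
E
```

```text
[0.5359 0.1029 0.3045] 0.000915578226436135 [-0.7  1.6  0.1] [[1.0, -0.0, -0.001, -0.0], [0.0, 0.946, 0.325, -0.083], [0.001, -0.325, 0.946, -0.129], [0.0, 0.0, 0.0, 1.0]] [[304.3921419954269, 0.0, 276.73794418681575], [0.0, 304.3921419954269, 208.4339946683785], [0.0, 0.0, 1.0]]
```

View pics/w1.png

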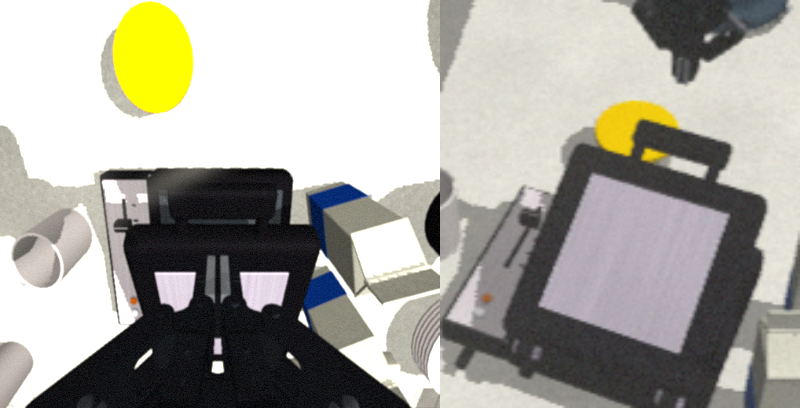

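Wrist and side views: the handle bar is at wrist cols ~170–276 of this picture, rows 188–222, centred under the fingers. The side view shows the gripper clear in front of and above the handle. I'll stretch the dark tones to get its edges.

```bash
python3 - <<'E'
from h import *
import pickle
o,c,s=pickle.load(open("d1.pkl","rb"))
f=c["frame"][160:260,190:390,::-1].astype(float); g=s["frame"][170:215,295:365,::-1].astype(float)
f=cv2.resize(np.clip(f*4,0,255),(800,400)); g=cv2.resize(np.clip(g*3,0,255),(280,180)); 
im=np.zeros((590,800,3));im[:400]=f;im[405:585,:280]=g
psi=np.radians(.59);R=np.array([[np.cos(psi),-np.sin(psi)],[np.sin(psi),np.cos(psi)]]);t=np.array([.6595,.1068])
def hp(q,x,y,z):
    dx,dz=x-.130,z-.064
    return np.r_[R@[.130+dx*np.cos(q)+dz*np.sin(q),y]+t,.064-dx*np.sin(q)+dz*np.cos(q)]
Rt=np.array(o["tool_rot"]);H=c["hand_eye"]
def pw(X):
    x=H[:3,:3].T@(Rt.T@(X-o["ee_pos"])-H[:3,3]);p=c["mtx"]@x;return p[:2]/p[2]
for q in(.3,.34,.38,.42):
    print(q,"wrist front L/R, rear L/R (zoom px)",[np.round((pw(hp(q,x,y,.092))-[190,160])*4).tolist() for x in(-.172,-.140) for y in(-.058,.058)],
     "side",[np.round((proj(s,hp(q,x,y,.092))-[295,170])*4+[0,405]).tolist() for x in(-.172,-.140) for y in(-.058,.058)])
cv2.imwrite("pics/z1.png",im)
E
```

```text
0.3 wrist front L/R, rear L/R (zoom px) [[89.0, 57.0], [635.0, 55.0], [107.0, 180.0], [616.0, 178.0]] side [[71.0, 446.0], [226.0, 490.0], [56.0, 484.0], [212.0, 529.0]]
0.34 wrist front L/R, rear L/R (zoom px) [[79.0, 92.0], [646.0, 90.0], [100.0, 213.0], [624.0, 211.0]] side [[69.0, 440.0], [226.0, 484.0], [54.0, 478.0], [211.0, 523.0]]
0.38 wrist front L/R, rear L/R (zoom px) [[70.0, 132.0], [656.0, 130.0], [93.0, 250.0], [632.0, 248.0]] side [[67.0, 434.0], [225.0, 478.0], [52.0, 473.0], [211.0, 518.0]]
0.42 wrist front L/R, rear L/R (zoom px) [[60.0, 176.0], [667.0, 174.0], [85.0, 290.0], [641.0, 288.0]] side [[65.0, 428.0], [224.0, 472.0], [50.0, 468.0], [210.0, 514.0]][ WARN:0@0.771] global loadsave.cpp:1063 imwrite_ Unsupported depth image for selected encoder is fallbacked to CV_8U.
```

View pics/z1.png

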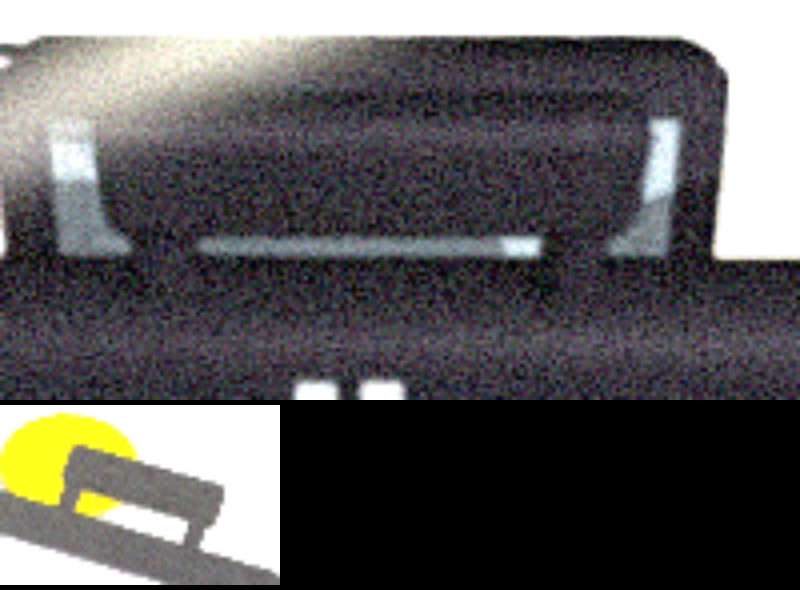

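>>> drive_tool(deltas=[[0,0,0,2,-6,30,255],[0,0,0,2,-6,60,255],[0,0,0,2,-6,75,255],[0,0,0,2,-6,82,255],[0,0,0,2,-6,85,255]])

```text
t: 2.25
ee_pos: [0.5281, 0.108, 0.2196]
tool_rot: [[-0.011, 1.0, -0.001], [1.0, 0.011, -0.0], [-0.0, -0.001, -1.0]]
ft_force: [-0.4, 0.5, 0.4]
grip_width: -0.002
```

>>> drive_tool(deltas=[[0,0,0,0,0,3,255],[0,0,0,0,0,6,255],[0,0,0,0,0,9,255],[0,0,0,0,0,12,255],[0,0,0,0,0,15,255]])

```text
t: 2.75
ee_pos: [0.5284, 0.1079, 0.205]
tool_rot: [[-0.011, 1.0, -0.0], [1.0, 0.011, -0.0], [-0.0, -0.0, -1.0]]
ft_force: [-1.5, -0.5, 1.3]
grip_width: 0.004
```

>>> drive_tool(deltas=[[0,0,0,0,-1,3,255],[0,0,0,0,-2,6,255],[0,0,0,0,-3.5,9,255],[0,0,0,0,-5,12,255],[0,0,0,0,-6.5,15,255]])

```text
t: 3.25
ee_pos: [0.5222, 0.1078, 0.1898]
tool_rot: [[-0.011, 1.0, 0.001], [1.0, 0.011, -0.0], [-0.0, 0.001, -1.0]]
ft_force: [2.7, 0.3, 1.0]
grip_width: 0.001
```

>>> drive_tool(deltas=[[0,0,0,0,-2,4,255],[0,0,0,0,-3.5,8,255],[0,0,0,0,-5,12,255],[0,0,0,0,-6.5,16,255],[0,0,0,0,-8,20,255]])

```text
t: 3.75
ee_pos: [0.5141, 0.1077, 0.1695]
tool_rot: [[-0.011, 1.0, 0.001], [1.0, 0.011, -0.0], [-0.0, 0.001, -1.0]]
ft_force: [1.6, -0.3, 1.2]
grip_width: -0.001
```

```bash
python3 - <<'E'
from h import *
o=ctrl.get_obs();s=ctrl.camera("side");w=ctrl.camera("wrist")
print(np.round(o["ee_pos"],4),np.round(o["ft_force"],1))
g=s["frame"][150:250,270:370,::-1].astype(float); g=cv2.resize(np.clip(g*2.5,0,255),(400,400))
f=cv2.resize(np.clip(w["frame"][140:290,190:390,::-1]*3.,0,255),(400,300))
im=np.zeros((400,800,3),np.uint8);im[:,:400]=g;im[:300,400:]=f
cv2.imwrite("pics/p2.png",im)
E
```

```text
[0.5141 0.1077 0.1695] [ 1.6 -0.3  1.2]
```

View pics/p2.png

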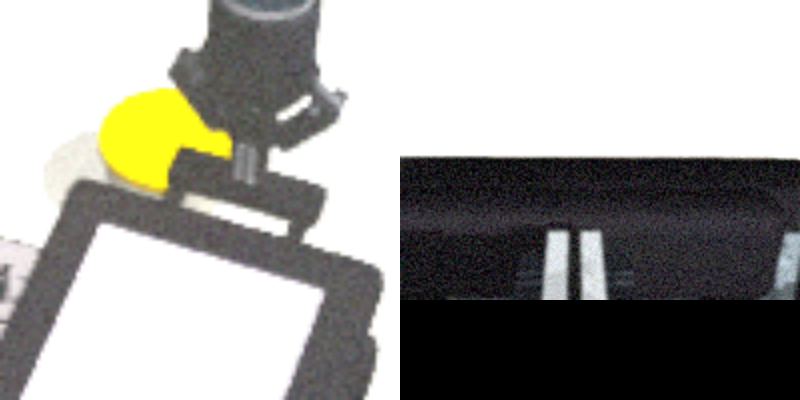

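The fingertips rest on the handle bar (side zoom ~(245,178)) and the lid is coming down with them. I'll keep following the arc.

>>> drive_tool(deltas=[[0,0,0,0,-1.3,4,255],[0,0,0,0,-2.6,8,255],[0,0,0,0,-3.8,12,255],[0,0,0,0,-5,16,255],[0,0,0,0,-6,20,255]])

```text
t: 4.35
ee_pos: [0.5073, 0.1077, 0.1486]
tool_rot: [[-0.011, 1.0, -0.001], [1.0, 0.011, -0.0], [-0.0, -0.001, -1.0]]
ft_force: [0.6, -0.3, 0.6]
grip_width: 0.0
```

>>> drive_tool(deltas=[[0,0,0,0,-0.8,4,255],[0,0,0,0,-1.6,8,255],[0,0,0,0,-2.4,12,255],[0,0,0,0,-3.1,16,255],[0,0,0,0,-3.8,20,255]])

```text
t: 4.85
ee_pos: [0.5032, 0.1076, 0.1281]
tool_rot: [[-0.011, 1.0, -0.002], [1.0, 0.011, -0.0], [-0.0, -0.002, -1.0]]
ft_force: [0.5, 0.3, 2.2]
grip_width: -0.001
```

>>> drive_tool(deltas=[[0,0,0,0,-0.3,2,255],[0,0,0,0,-0.6,4,255],[0,0,0,0,-0.9,6,255],[0,0,0,0,-1.2,8,255],[0,0,0,0,-1.5,10,255]])

```text
t: 5.35
ee_pos: [0.5016, 0.1076, 0.118]
tool_rot: [[-0.011, 1.0, -0.002], [1.0, 0.011, -0.0], [-0.0, -0.002, -1.0]]
ft_force: [0.2, -0.3, 2.2]
grip_width: -0.0
```

Now slow: 1 mm per row until the buffers are felt.

>>> drive_tool(deltas=[[0,0,0,0,0,1.2,255],[0,0,0,0,0,2.4,255],[0,0,0,0,0,3.6,255],[0,0,0,0,0,4.8,255],[0,0,0,0,0,6,255]])

```text
t: 5.85
ee_pos: [0.5014, 0.1076, 0.1118]
tool_rot: [[-0.011, 1.0, -0.002], [1.0, 0.011, -0.0], [-0.0, -0.002, -1.0]]
ft_force: [-0.4, -0.3, 3.2]
grip_width: -0.002
```

>>> drive_tool(deltas=[[0,0,0,0,0,1,255],[0,0,0,0,0,2,255],[0,0,0,0,0,3,255],[0,0,0,0,0,4,255],[0,0,0,0,0,4.5,255]])

```text
t: 6.35
ee_pos: [0.5014, 0.1076, 0.1072]
tool_rot: [[-0.011, 1.0, -0.002], [1.0, 0.011, -0.0], [-0.0, -0.002, -1.0]]
ft_force: [-1.0, -1.1, 1.0]
grip_width: -0.004
```

>>> drive_tool(deltas=[[0,0,0,0,0,0.6,255],[0,0,0,0,0,1.2,255],[0,0,0,0,0,1.8,255]])

```text
t: 6.65
ee_pos: [0.5014, 0.1076, 0.106]
tool_rot: [[-0.011, 1.0, -0.003], [1.0, 0.011, -0.0], [-0.0, -0.003, -1.0]]
ft_force: [-5.6, -0.6, 9.8]
grip_width: -0.003
```

>>> drive_tool(deltas=[[0,0,0,0,0,0.6,255],[0,0,0,0,0,1.2,255],[0,0,0,0,0,1.8,255]])

```text
t: 6.95
ee_pos: [0.5014, 0.1076, 0.1058]
tool_rot: [[-0.011, 1.0, -0.004], [1.0, 0.011, -0.001], [-0.001, -0.004, -1.0]]
ft_force: [-10.1, -0.9, 18.5]
grip_width: 0.001
```

Stop felt at handle height 0.092 (TCP 0.1058, 18 N), so the lid is shut. I'll lift straight off.

>>> drive_tool(deltas=[[0,0,0,0,0,-2,255],[0,0,0,0,0,-10,255],[0,0,0,0,0,-40,255],[0,0,0,0,0,-80,255],[0,0,0,0,0,-120,255]])

```text
t: 7.45
ee_pos: [0.5016, 0.1077, 0.227]
tool_rot: [[-0.011, 1.0, -0.005], [1.0, 0.011, -0.001], [-0.001, -0.005, -1.0]]
ft_force: [0.8, -0.6, 0.4]
grip_width: 0.004
```

>>> drive_tool(deltas=[[0,0,0,-40,10,-10,255],[0,0,0,-80,20,-20,255],[0,0,0,-120,30,-30,255],[0,0,0,-150,35,-40,255],[0,0,0,-165,40,-50,255]])

```text
t: 7.95
ee_pos: [0.544, -0.059, 0.2776]
tool_rot: [[-0.009, 1.0, -0.004], [1.0, 0.009, -0.001], [-0.001, -0.004, -1.0]]
ft_force: [0.4, 1.2, -0.4]
grip_width: 0.005
```

```bash
python3 - <<'E'
from h import *
import pickle
o=ctrl.get_obs();D={"obs":o}
for n in("wrist","side","top"):D[n]=ctrl.camera(n)
pickle.dump(D,open("d2.pkl","wb"))
print(np.round(o["ee_pos"],4),np.round(o["tool_rot"],3).tolist(),np.round(o["ft_force"],1))
g=cv2.resize(np.clip(D["side"]["frame"][150:320,220:380,::-1]*1.8,0,255),(400,425))
f=cv2.resize(np.clip(D["wrist"]["frame"][100:400,140:440,::-1]*1.5,0,255),(400,400))
im=np.zeros((425,800,3),np.uint8);im[:,:400]=g;im[:400,400:]=f
cv2.imwrite("pics/p3.png",im)
E
```

```text
[ 0.544  -0.059   0.2776] [[-0.009, 1.0, -0.004], [1.0, 0.009, -0.001], [-0.001, -0.004, -1.0]] [ 0.4  1.2 -0.4]
```

View pics/p3.png

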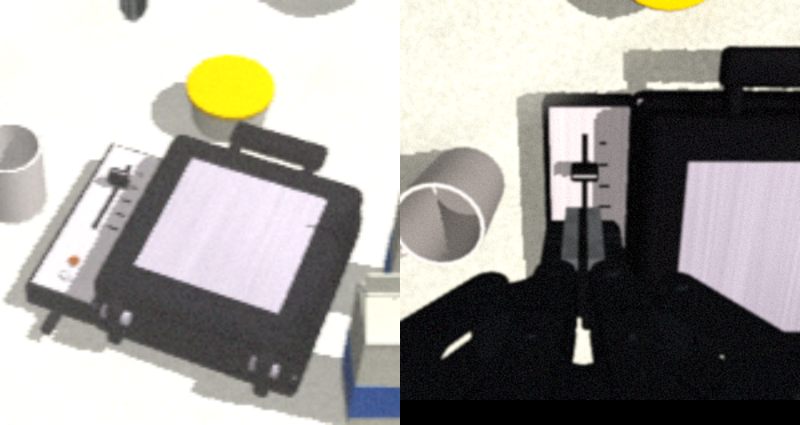

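The side view shows the lid flat on the base. The wrist view shows the knob at ~(585,171) and ticks at (603,143), (605,206). Measure again from these.

```bash
python3 - <<'E'
from h import *
import pickle
D=pickle.load(open("d2.pkl","rb"));o=D["obs"];w=D["wrist"];s=D["side"];T=D["top"]
psi=np.radians(.59);u=np.array([np.cos(psi),np.sin(psi)]);v=np.array([-u[1],u[0]]);t=np.array([.6595,.1068])
inv=lambda X:np.round(1e3*np.array([u@(X[:2]-t),v@(X[:2]-t)]),1)
wz=lambda p:((p[0]-400)*.75+140,p[1]*.75+100)
sz=lambda p:(p[0]/2.5+220,p[1]/2.5+150)
print("wrist knob",inv(onz(w,wz((585,170)),.0675,o)),"side knob",inv(onz(s,sz((122,174)),.0675)))
print("tri",tri(ray(w,wz((585,170)),o),ray(s,sz((122,174)))))
for n,p in dict(n1=(603,143),n2=(603,168),n3=(605,206)).items():print("w",n,inv(onz(w,wz(p),.045,o)))
for n,p in dict(n2=(139,175),n3=(134,187),n4=(127,200),n5=(121,213),e=(113,229)).items():print("s",n,inv(onz(s,sz(p),.045)))
# panel bright mask corners in wrist & ring: top diff to initial view
D0=pickle.load(open("d0.pkl","rb"))
d=cv2.phaseCorrelate(*[cv2.cvtColor(x["top"]["frame"][180:228,235:290],cv2.COLOR_RGB2GRAY).astype(np.float32) for x in (D0,D)]);print("top shift",d)
# ticks in wrist: dark minima along line right of slot
g=cv2.cvtColor(w["frame"],cv2.COLOR_RGB2GRAY)
for cx in (604,607):
    print(np.round(g[190:270,int(wz((cx,0))[0])]).tolist())
E
```

```text
wrist knob [ -60.1 -163. ] side knob [ -53.9 -156.6]
tri (array([ 0.6028083 , -0.05479375,  0.06136777]), np.float64(0.00425033609723736))
w n1 [ -78.3 -146. ]
w n2 [ -53.  -145.6]
w n3 [ -12.3 -143.1]
s n2 [ -78.2 -145.3]
s n3 [ -58.2 -143.3]
s n4 [ -36.3 -143. ]
s n5 [ -15.3 -141.6]
s e [  10.4 -140.5]
top shift ((-0.3415801315572544, 0.372146981729351), 0.15605326394240063)
[96, 92, 92, 95, 98, 92, 99, 92, 92, 93, 85, 94, 95, 95, 96, 84, 59, 37, 62, 85, 97, 95, 97, 96, 95, 94, 94, 96, 93, 97, 93, 89, 69, 32, 44, 82, 94, 101, 92, 100, 93, 93, 96, 90, 98, 91, 95, 88, 64, 28, 50, 86, 100, 90, 94, 93, 96, 96, 94, 96, 99, 100, 94, 77, 41, 49, 84, 95, 92, 94, 98, 94, 100, 95, 78, 41, 12, 3, 5, 14]
[96, 98, 101, 96, 94, 100, 96, 91, 93, 97, 95, 100, 93, 98, 91, 99, 89, 85, 88, 91, 98, 94, 97, 98, 98, 91, 95, 92, 98, 96, 98, 90, 68, 59, 63, 86, 94, 97, 92, 99, 87, 94, 95, 95, 93, 97, 95, 87, 62, 35, 50, 86, 98, 88, 94, 94, 96, 98, 90, 96, 91, 94, 96, 83, 41, 44, 80, 91, 97, 91, 89, 91, 92, 92, 84, 41, 11, 2, 3, 8]
```

```bash
python3 - <<'E'
from h import *
import pickle
D=pickle.load(open("d2.pkl","rb"));o=D["obs"];w=D["wrist"]
for r in(207.0,223.3,239.1,254.5):print(np.round(onz(w,(294,r),.045,o),4))
g=cv2.cvtColor(w["frame"],cv2.COLOR_RGB2GRAY)
print(g[215:245,279].tolist());print(g[229,262:296].tolist());print(g[213,262:296].tolist())
print(np.round([onz(w,(279,r),.0675,o) for r in (222,226,228,230,234)],4))
E
```

```text
[ 0.5824 -0.0378  0.045 ]
[ 0.6043 -0.0372  0.045 ]
[ 0.6264 -0.0366  0.045 ]
[ 0.6487 -0.0361  0.045 ]
[18, 26, 24, 30, 23, 25, 14, 9, 8, 0, 15, 2, 9, 16, 5, 41, 97, 123, 85, 28, 11, 19, 30, 39, 43, 41, 34, 36, 32, 31]
[102, 98, 91, 94, 90, 74, 42, 19, 11, 8, 10, 14, 8, 16, 13, 10, 13, 5, 7, 12, 18, 14, 16, 20, 12, 8, 35, 79, 99, 88, 95, 100, 95, 99]
[171, 170, 161, 163, 165, 165, 167, 169, 165, 166, 170, 169, 167, 146, 97, 41, 9, 22, 80, 145, 163, 170, 157, 127, 99, 93, 93, 95, 97, 96, 99, 96, 91, 98]
[[ 0.5939 -0.0566  0.0675]
 [ 0.5991 -0.0566  0.0675]
 [ 0.6017 -0.0565  0.0675]
 [ 0.6043 -0.0565  0.0675]
 [ 0.6095 -0.0565  0.0675]]
```

>>> drive_tool(deltas=[[0,0,0,-1,8,40,255],[0,0,0,-2,18,80,255],[0,0,0,-2,25,120,255],[0,0,0,-2,27,150,255],[0,0,0,-2,27,165,255]])

```text
t: 8.6
ee_pos: [0.5682, -0.0562, 0.1085]
tool_rot: [[-0.012, 1.0, -0.01], [1.0, 0.012, 0.002], [0.002, -0.01, -1.0]]
ft_force: [0.4, -0.0, -1.0]
grip_width: 0.002
```

>>> drive_tool(deltas=[[0,0,0,0,0,10,255],[0,0,0,0,0,20,255],[0,0,0,0,0,30,255],[0,0,0,0,0,38,255],[0,0,0,0,0,42,255]])

```text
t: 9.1
ee_pos: [0.5678, -0.0562, 0.0663]
tool_rot: [[-0.012, 1.0, -0.01], [1.0, 0.012, 0.002], [0.002, -0.01, -1.0]]
ft_force: [-0.4, 0.0, -0.5]
grip_width: -0.002
```

```bash
python3 - <<'E'
from h import *
o=ctrl.get_obs();s=ctrl.camera("side")
print(np.round(o["ee_pos"],4),np.round(o["tool_rot"],3).tolist(),np.round(o["ft_force"],1))
cv2.imwrite("pics/p4.png",cv2.resize(np.clip(s["frame"][150:290,230:350,::-1]*1.8,0,255).astype(np.uint8),None,fx=4,fy=4,interpolation=cv2.INTER_CUBIC))
E
```

```text
[ 0.5678 -0.0562  0.0663] [[-0.012, 1.0, -0.01], [1.0, 0.012, 0.002], [0.002, -0.01, -1.0]] [-0.4  0.  -0.5]
```

View pics/p4.png

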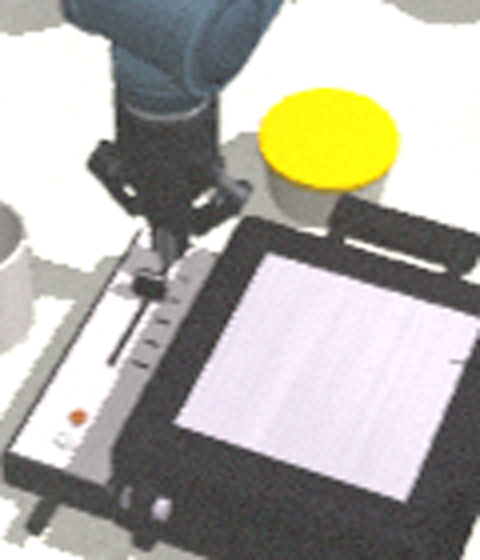

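The fingertips stand on the panel side just in front of the knob (knob ~(150,285), tips ~(168,250)), with the knuckle clear of the lid. I'll creep to contact.

>>> drive_tool(deltas=[[0,0,0,-2,3,-1,255],[0,0,0,-4,7,-2,255],[0,0,0,-4,10,-2,255],[0,0,0,-4,13,-2,255],[0,0,0,-4,15,-2,255]])

```text
t: 9.65
ee_pos: [0.5831, -0.06, 0.0679]
tool_rot: [[-0.012, 1.0, -0.01], [1.0, 0.012, 0.002], [0.002, -0.01, -1.0]]
ft_force: [-0.4, 0.4, 0.4]
grip_width: 0.003
```

>>> drive_tool(deltas=[[0,0,0,0,1.2,0,255],[0,0,0,0,2.4,0,255],[0,0,0,0,3.6,0,255],[0,0,0,0,4.8,0,255],[0,0,0,0,6,0,255]])

```text
t: 10.15
ee_pos: [0.5878, -0.0599, 0.0678]
tool_rot: [[-0.012, 1.0, -0.014], [1.0, 0.012, 0.002], [0.002, -0.014, -1.0]]
ft_force: [-8.5, -0.6, 7.9]
grip_width: 0.004
```

>>> drive_tool(deltas=[[0,0,0,0,1.2,0,255],[0,0,0,0,2.4,0,255],[0,0,0,0,3.6,0,255],[0,0,0,0,4.8,0,255],[0,0,0,0,6,0,255]])

```text
t: 10.65
ee_pos: [0.5921, -0.0599, 0.0675]
tool_rot: [[-0.013, 1.0, -0.02], [1.0, 0.013, 0.002], [0.002, -0.02, -1.0]]
ft_force: [-10.7, -0.5, 7.7]
grip_width: 0.004
```

>>> drive_tool(deltas=[[0,0,0,0,1,-0.3,255],[0,0,0,0,2,-0.6,255],[0,0,0,0,3,-0.9,255],[0,0,0,0,4,-0.9,255]])

```text
t: 11.05
ee_pos: [0.5952, -0.0598, 0.0676]
tool_rot: [[-0.013, 1.0, -0.022], [1.0, 0.013, 0.002], [0.003, -0.022, -1.0]]
ft_force: [-6.2, -1.5, 1.7]
grip_width: 0.001
```

>>> drive_tool(deltas=[[-0.01,0,0,0,1.2,0,255],[-0.02,0,0,0,2.4,0,255],[-0.02,0,0,0,3.6,0,255],[-0.02,0,0,0,4.8,0,255],[-0.02,0,0,0,6,0,255]])

```text
t: 11.55
ee_pos: [0.601, -0.0598, 0.0674]
tool_rot: [[-0.013, 1.0, -0.002], [1.0, 0.013, 0.002], [0.002, -0.002, -1.0]]
ft_force: [-4.0, -1.9, 1.0]
grip_width: 0.004
```

>>> drive_tool(deltas=[[0,0,0,0,1.2,0,255],[0,0,0,0,2.4,0,255],[0,0,0,0,3.6,0,255],[0,0,0,0,4.8,0,255],[0,0,0,0,6,0,255]])

```text
t: 12.05
ee_pos: [0.6071, -0.0597, 0.0674]
tool_rot: [[-0.013, 1.0, -0.003], [1.0, 0.013, 0.002], [0.003, -0.003, -1.0]]
ft_force: [-4.5, -0.9, 1.3]
grip_width: 0.005
```

Force stays around 4 N where the flat should take about 1 N. Look at whether the knob, and not the machine, is moving.

```bash
cat > look.py <<'E'
from h import *
import pickle,sys
n=sys.argv[1];o=ctrl.get_obs();s=ctrl.camera("side");T=ctrl.camera("top")
pickle.dump((o,s,T),open(n+".pkl","wb"))
print(np.round(o["ee_pos"],4),np.round(o["ft_force"],1))
D=pickle.load(open("d2.pkl","rb"))
G=lambda x:cv2.cvtColor(x,cv2.COLOR_RGB2GRAY).astype(np.float32)
# machine motion: patch flow of lid plate/rear in side view; px per mm ~0.36
for nm,sl in dict(rear=(slice(255,318),slice(230,345)),lidplate=(slice(205,285),slice(275,360))).items():
    print(nm,cv2.phaseCorrelate(G(D["side"]["frame"][sl]),G(s["frame"][sl]),cv2.createHanningWindow(G(s["frame"][sl]).shape[::-1],cv2.CV_32F)))
a=cv2.resize(np.clip(s["frame"][185:285,225:305,::-1]*1.8,0,255).astype(np.uint8),(400,500),interpolation=cv2.INTER_CUBIC)
b=cv2.resize(np.clip(T["frame"][120:230,215:303,::-1]*1.8,0,255).astype(np.uint8),(400,500),interpolation=cv2.INTER_CUBIC)
cv2.imwrite(f"pics/{n}.png",np.hstack([a,b]))
E
python3 look.py p5
```

```text
[ 0.6071 -0.0597  0.0674] [-4.5 -0.9  1.3]
rear ((-0.05908630716710661, -0.08820447251912356), 1.0058842832843462)
lidplate ((0.024553924770422952, 0.008972394237424908), 0.9462109613418579)
```

View pics/p5.png

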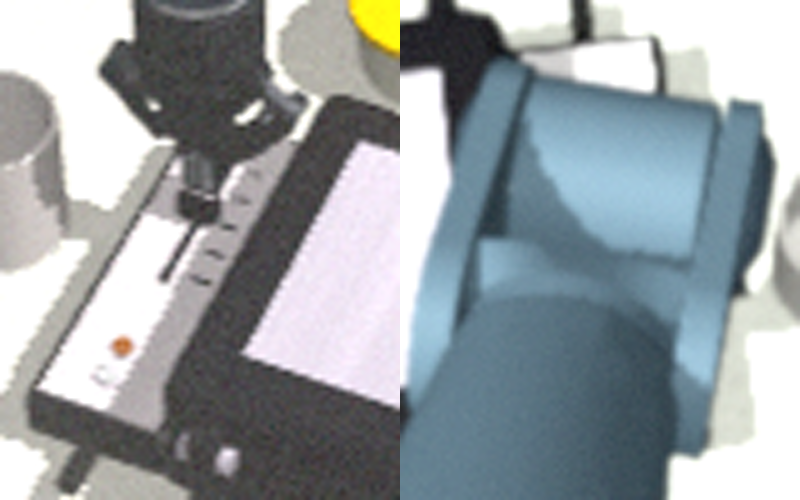

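The machine hasn't moved (shift under 0.1 px). The knob, at (198,205) in the left half, now stands at about the third tick. I'll go on through notch 3.

>>> drive_tool(deltas=[[0,0,0,0,1.2,0,255],[0,0,0,0,2.4,0,255],[0,0,0,0,3.6,0,255],[0,0,0,0,4.8,0,255],[0,0,0,0,6,0,255]])

```text
t: 12.65
ee_pos: [0.6124, -0.0596, 0.0673]
tool_rot: [[-0.013, 1.0, -0.004], [1.0, 0.013, 0.003], [0.003, -0.004, -1.0]]
ft_force: [-1.7, -0.6, -0.5]
grip_width: 0.003
```

>>> drive_tool(deltas=[[0,0,0,0,1,0,255],[0,0,0,0,2,0,255],[0,0,0,0,3,0,255],[0,0,0,0,4,0,255]])

```text
t: 13.05
ee_pos: [0.6162, -0.0595, 0.0673]
tool_rot: [[-0.013, 1.0, -0.005], [1.0, 0.013, 0.003], [0.003, -0.005, -1.0]]
ft_force: [-2.1, -0.6, 0.5]
grip_width: -0.001
```

>>> drive_tool(deltas=[[0,0,0,0,1,0,255],[0,0,0,0,2,0,255]])

```text
t: 13.25
ee_pos: [0.6184, -0.0595, 0.0673]
tool_rot: [[-0.013, 1.0, -0.005], [1.0, 0.013, 0.003], [0.003, -0.005, -1.0]]
ft_force: [-0.2, -0.1, -0.8]
grip_width: 0.003
```

```bash
python3 - <<'E'
from h import *
import pickle
o,s0,T=pickle.load(open("p5.pkl","rb"));s=ctrl.camera("side")
g=lambda x:cv2.cvtColor(x["frame"],cv2.COLOR_RGB2GRAY)
D=pickle.load(open("d2.pkl","rb"))["side"]
psi=np.radians(.59);u=np.array([np.cos(psi),np.sin(psi)]);v=np.array([-u[1],u[0]])
n4=np.array([.6485,-.0570])
# grey profile on the slot line at panel height, panel strip just beside slot (y +-8mm): dark run = knob foot
for nm,c in(("d2",D),("p5",s0),("now",s)):
    for off in(-.008,0.006):
        xs=np.arange(-.075,.045,.003)
        pts=[proj(c,np.r_[n4+u*x+v*off,.046]) for x in xs]
        m=np.array(pts,np.float32).reshape(-1,1,2)
        val=cv2.remap(g(c),m[...,0],m[...,1],cv2.INTER_LINEAR).ravel()
        print(nm,off,[f"{int(1e3*x)}:{k}" for x,k in zip(xs,val)])
E
```

```text
d2 -0.008 ['-75:146', '-72:145', '-68:138', '-65:112', '-62:78', '-59:71', '-56:54', '-53:39', '-50:39', '-47:40', '-44:39', '-41:44', '-38:65', '-35:98', '-32:132', '-29:148', '-26:146', '-23:147', '-20:145', '-17:145', '-14:147', '-11:146', '-8:146', '-5:145', '-2:147', '0:146', '3:144', '6:147', '9:145', '12:144', '15:145', '18:146', '21:145', '24:142', '27:146', '30:144', '33:145', '36:146', '39:145', '42:144']
d2 0.006 ['-75:140', '-72:136', '-68:125', '-65:121', '-62:99', '-59:77', '-56:65', '-53:51', '-50:37', '-47:39', '-44:39', '-41:42', '-38:71', '-35:111', '-32:133', '-29:130', '-26:122', '-23:125', '-20:139', '-17:125', '-14:131', '-11:134', '-8:129', '-5:126', '-2:124', '0:132', '3:123', '6:132', '9:136', '12:129', '15:140', '18:131', '21:130', '24:121', '27:125', '30:126', '33:134', '36:145', '39:143', '42:142']
p5 -0.008 ['-75:36', '-72:36', '-68:37', '-65:41', '-62:44', '-59:49', '-56:56', '-53:61', '-50:64', '-47:60', '-44:53', '-41:65', '-38:65', '-35:40', '-32:37', '-29:36', '-26:36', '-23:31', '-20:44', '-17:74', '-14:106', '-11:136', '-8:149', '-5:149', '-2:148',
[... 683 characters left out ...]
2', '-41:57', '-38:59', '-35:54', '-32:47', '-29:62', '-26:68', '-23:40', '-20:36', '-17:37', '-14:38', '-11:38', '-8:51', '-5:81', '-2:98', '0:131', '3:146', '6:148', '9:148', '12:149', '15:150', '18:146', '21:148', '24:146', '27:149', '30:149', '33:149', '36:148', '39:149', '42:149']
now 0.006 ['-75:35', '-72:39', '-68:38', '-65:41', '-62:52', '-59:88', '-56:120', '-53:133', '-50:133', '-47:121', '-44:126', '-41:128', '-38:122', '-35:131', '-32:127', '-29:98', '-26:69', '-23:46', '-20:36', '-17:37', '-14:34', '-11:37', '-8:50', '-5:94', '-2:126', '0:136', '3:126', '6:134', '9:139', '12:131', '15:142', '18:133', '21:134', '24:124', '27:129', '30:130', '33:136', '36:147', '39:146', '42:146']
```

The knob-foot edge in the side view has moved 31 mm from its start, so the slide is at about 0.053–0.054, on the flat before notch 4. It needs 8 mm more, slowly.

>>> drive_tool(deltas=[[0,0,0,0,1,0,255],[0,0,0,0,2,0,255],[0,0,0,0,3,0,255],[0,0,0,0,4,0,255],[0,0,0,0,5,0,255]])

```text
t: 13.8
ee_pos: [0.6236, -0.0594, 0.0673]
tool_rot: [[-0.013, 1.0, -0.005], [1.0, 0.013, 0.003], [0.003, -0.005, -1.0]]
ft_force: [-3.5, 0.5, 1.7]
grip_width: -0.002
```

>>> drive_tool(deltas=[[0,0,0,0,0.8,0,255],[0,0,0,0,1.6,0,255],[0,0,0,0,2.4,0,255],[0,0,0,0,2.4,0,255]])

```text
t: 14.2
ee_pos: [0.6268, -0.0594, 0.0675]
tool_rot: [[-0.013, 1.0, -0.003], [1.0, 0.013, 0.003], [0.003, -0.003, -1.0]]
ft_force: [0.2, -0.1, -0.4]
grip_width: -0.003
```

```bash
cat > edge.py <<'E'
from h import *
import pickle
s=ctrl.camera("side");D=pickle.load(open("d2.pkl","rb"))["side"]
psi=np.radians(.59);u=np.array([np.cos(psi),np.sin(psi)]);v=np.array([-u[1],u[0]]);n4=np.array([.6485,-.0570])
def edge(c,off):
    g=cv2.cvtColor(c["frame"],cv2.COLOR_RGB2GRAY);xs=np.arange(.030,-.06,-.0005)
    m=np.array([proj(c,np.r_[n4+u*x+v*off,.046]) for x in xs],np.float32).reshape(-1,1,2)
    val=cv2.remap(g,m[...,0],m[...,1],cv2.INTER_LINEAR).ravel()
    return 1e3*xs[np.argmax(val<80)]
for off in(-.008,-.004,.006): print(off,"start",edge(D,off),"now",edge(s,off),"slide mm",22+edge(s,off)-edge(D,off))
print(np.round(ctrl.get_obs()["ee_pos"],4),np.round(ctrl.get_obs()["ft_force"],1))
E
python3 edge.py
```

```text
-0.008 start -38.000000000000064 now 1.4999999999999736 slide mm 61.50000000000004
-0.004 start -36.00000000000006 now 3.999999999999976 slide mm 62.00000000000003
0.006 start -38.500000000000064 now 0.9999999999999731 slide mm 61.500000000000036
[ 0.6268 -0.0594  0.0676] [-0.3 -0.  -0.5]
```

>>> drive_tool(deltas=[[0,0,0,0,0.7,0,255],[0,0,0,0,1.2,0,255],[0,0,0,0,1.2,0,255]])

```text
t: 14.55
ee_pos: [0.6283, -0.0594, 0.0678]
tool_rot: [[-0.013, 1.0, -0.002], [1.0, 0.013, 0.003], [0.003, -0.002, -1.0]]
ft_force: [-0.2, 0.1, 0.3]
grip_width: 0.0
```

```bash
python3 edge.py
```

```text
-0.008 start -38.000000000000064 now 3.499999999999975 slide mm 63.50000000000004
-0.004 start -36.00000000000006 now 4.999999999999977 slide mm 63.000000000000036
0.006 start -38.500000000000064 now 3.499999999999975 slide mm 64.00000000000004
[ 0.6282 -0.0594  0.0677] [-0.3  0.3  1. ]
```

Back off and measure the knob line against the ticks with the wrist camera, same pose as before.

>>> drive_tool(deltas=[[0,0,0,0,-5,0,255],[0,0,0,0,-20,0,255],[0,0,0,0,-40,-20,255],[0,0,0,0,-60,-60,255],[0,0,0,0,-75,-100,255]])

```text
t: 15.1
ee_pos: [0.5513, -0.0602, 0.1678]
tool_rot: [[-0.013, 1.0, -0.005], [1.0, 0.013, 0.004], [0.004, -0.005, -1.0]]
ft_force: [1.1, -0.8, 0.1]
grip_width: 0.003
```

>>> drive_tool(deltas=[[0,0,0,0,-5,-50,255],[0,0,0,0,-9,-95,255],[0,0,0,0,-9,-110,255],[0,0,0,0,-9,-110,255]])

```text
t: 15.5
ee_pos: [0.5439, -0.0612, 0.281]
tool_rot: [[-0.013, 1.0, 0.001], [1.0, 0.013, 0.002], [0.002, 0.001, -1.0]]
ft_force: [1.1, -0.8, -0.2]
grip_width: 0.001
```

```bash
python3 edge.py; python3 - <<'E'
from h import *
import pickle
o=ctrl.get_obs();w=ctrl.camera("wrist");T=ctrl.camera("top");s=ctrl.camera("side")
pickle.dump((o,w,s,T),open("d6.pkl","wb"))
g=cv2.cvtColor(w["frame"],cv2.COLOR_RGB2GRAY)
a=cv2.resize(np.clip(w["frame"][180:280,240:320,::-1]*2.,0,255).astype(np.uint8),(400,500),interpolation=cv2.INTER_CUBIC)
b=cv2.resize(np.clip(s["frame"][185:285,225:305,::-1]*1.8,0,255).astype(np.uint8),(400,500),interpolation=cv2.INTER_CUBIC)
cv2.imwrite("pics/p6.png",np.hstack([a,b]))
E
```

```text
-0.008 start -38.000000000000064 now 3.499999999999975 slide mm 63.50000000000004
-0.004 start -36.00000000000006 now 4.999999999999977 slide mm 63.000000000000036
0.006 start -38.500000000000064 now 3.999999999999976 slide mm 64.50000000000004
[ 0.5428 -0.0608  0.278 ] [-0.9 -0.4 -0.9]
```

View pics/p6.png

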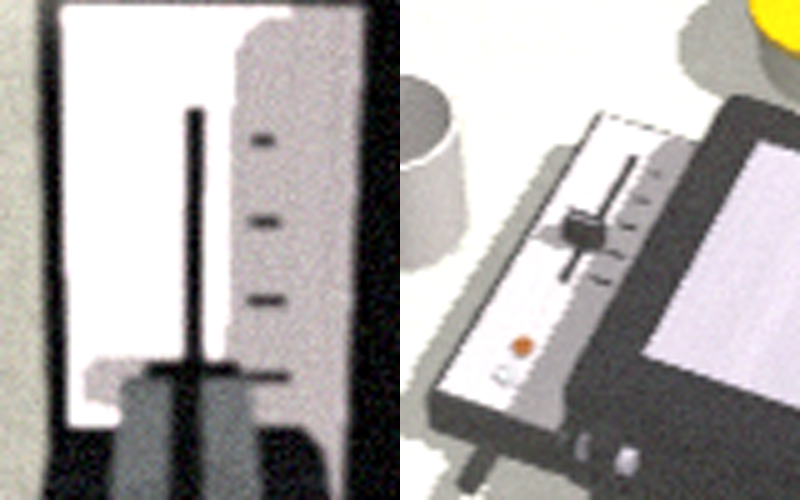

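Wrist crop: the front edge of the knob is at row ~362 and the fourth tick at row 376, with the knob's top behind the fingertips. Side view: the knob is beside the fourth tick. Getting exact numbers.

```bash
python3 - <<'E'
from h import *
import pickle
D=pickle.load(open("d2.pkl","rb"));o6,w6,s6,T6=pickle.load(open("d6.pkl","rb"))
for nm,o,w,s,T in(("d2",D["obs"],D["wrist"],D["side"],D["top"]),("d6",o6,w6,s6,T6)):
    g=cv2.cvtColor(w["frame"],cv2.COLOR_RGB2GRAY)
    for col in(271,273,285,286): print(nm,col,g[200:262,col].tolist())
    # side: ticks along machine line y=-143 and knob face edges, world x at z .045
    print(nm, "x of row 250..256 at z.045",[round(onz(w,(272,r),.045,o)[0],4) for r in(210,220,230,250,254)])
E
```

```text
d2 271 [166, 168, 165, 167, 167, 166, 165, 166, 167, 165, 166, 165, 163, 166, 167, 165, 164, 170, 165, 169, 150, 99, 37, 2, 0, 1, 13, 15, 4, 8, 41, 95, 123, 81, 26, 45, 117, 151, 167, 170, 166, 165, 169, 168, 170, 167, 168, 164, 168, 163, 168, 171, 163, 168, 154, 108, 69, 58, 58, 62, 54, 57]
d2 273 [169, 167, 171, 168, 168, 170, 170, 168, 165, 168, 166, 172, 166, 169, 165, 169, 170, 170, 166, 167, 149, 99, 34, 3, 5, 6, 9, 9, 11, 14, 37, 96, 119, 82, 24, 44, 100, 154, 164, 168, 164, 164, 169, 166, 167, 166, 165, 163, 165, 165, 165, 167, 163, 168, 151, 108, 60, 46, 43, 51, 37, 37]
d2 285 [128, 130, 125, 124, 131, 127, 129, 129, 132, 130, 127, 127, 120, 127, 128, 125, 129, 130, 125, 129, 117, 87, 48, 2, 8, 10, 12, 19, 6, 20, 42, 92, 122, 79, 28, 23, 59, 97, 102, 107, 103, 103, 98, 103, 103, 100, 98, 103, 102, 98, 100, 102, 99, 99, 97, 70, 57, 59, 51, 49, 50, 56]
d2 286 [101, 99, 101, 100, 103, 103, 102, 103, 100, 105, 97, 102, 102, 99, 100, 101, 103, 99, 102, 101, 102, 74, 35, 3, 4, 10, 2, 13, 7, 12, 34, 91, 107, 74, 24, 21, 61, 86, 98, 95, 95, 94, 98, 92, 90, 93, 93, 93, 94, 95, 90, 96
[... 808 characters left out ...]
 127, 128, 127, 131, 130, 127, 123, 134, 129, 127, 130, 126, 126, 123, 126, 128, 132, 124, 127, 128, 127, 127, 127, 124, 122, 125, 123, 127, 127, 124, 127, 125, 130, 127, 126, 129, 128, 123, 127, 130, 122, 124, 105, 103, 101, 105, 100, 97, 82, 44, 5, 8, 29, 55, 54, 55, 60, 56, 59]
d6 286 [131, 115, 107, 102, 101, 103, 100, 102, 99, 98, 103, 109, 104, 99, 102, 105, 105, 102, 101, 98, 98, 101, 103, 103, 98, 99, 100, 103, 100, 101, 104, 103, 96, 99, 94, 99, 104, 98, 103, 103, 100, 102, 102, 106, 100, 98, 98, 91, 94, 98, 95, 82, 50, 21, 15, 33, 52, 57, 58, 55, 59, 57]
d6 x of row 250..256 at z.045 [np.float64(0.5857), np.float64(0.5992), np.float64(0.613), np.float64(0.6415), np.float64(0.6474)]
```

Two views agree that the slide moved ~41.5 mm, but its absolute place is good only to ~2 mm. I'll put the wrist camera straight above the knob, where there is no parallax, to compare its line with tick 4.

>>> drive_tool(deltas=[[0,0,0,0,40,0,255],[0,0,0,0,80,0,255],[0,0,0,0,120,0,255],[0,0,0,0,160,0,255],[0,0,0,0,190,0,255]])

```text
t: 16.2
ee_pos: [0.7326, -0.0576, 0.269]
tool_rot: [[-0.013, 1.0, -0.015], [1.0, 0.013, 0.006], [0.007, -0.015, -1.0]]
ft_force: [-0.0, -0.1, 0.2]
grip_width: 0.004
```

>>> drive_tool(deltas=[[0,0,0,0,0,0,255],[0,0,0,0,0,0,255]])

```text
t: 16.4
ee_pos: [0.7317, -0.0574, 0.2649]
tool_rot: [[-0.013, 1.0, -0.021], [1.0, 0.013, 0.008], [0.008, -0.021, -1.0]]
ft_force: [-0.4, -0.2, -1.2]
grip_width: 0.004
```

```bash
python3 - <<'E'
from h import *
import pickle
o=ctrl.get_obs();w=ctrl.camera("wrist");pickle.dump((o,w),open("d7.pkl","wb"))
print(np.round(o["ee_pos"],4),np.round(o["dq"],1))
Rt=np.array(o["tool_rot"]);H=w["hand_eye"];cam=Rt@H[:3,3]+o["ee_pos"];print("cam",cam)
def pw(X):
    x=H[:3,:3].T@(Rt.T@(np.array(X)-o["ee_pos"])-H[:3,3]);p=w["mtx"]@x;return p[:2]/p[2]
print("pred notch4 tick",pw([.6485,-.037,.045]),"knob",pw([.6485,-.0575,.0675]))
im=w["frame"][40:200,220:340,::-1]
cv2.imwrite("pics/p7.png",cv2.resize(np.clip(im*1.7,0,255).astype(np.uint8),None,fx=3.7,fy=3.7,interpolation=cv2.INTER_CUBIC))
E
```

```text
[ 0.7317 -0.0574  0.2649] [-0.2 -2.8  1.4  0.1  0.3 -0. ]
cam [ 0.65146591 -0.05975004  0.39587807]
pred notch4 tick [295.17962685 108.09714942] knob [276.60834854 107.64942966]
```

View pics/p7.png

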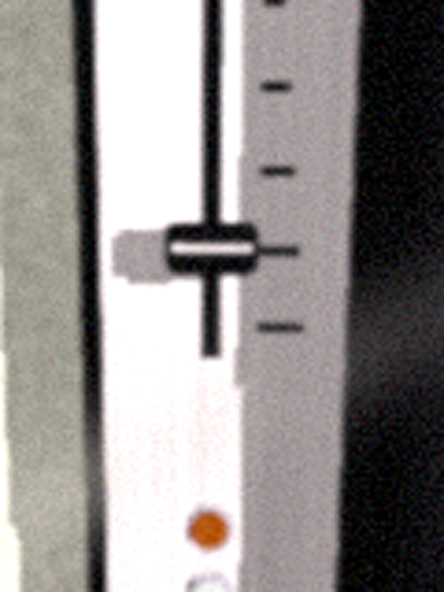

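The picture shows the knob in line with the fourth tick: line at row ~248, tick 4 at row ~251, ~3.5 px/mm, tick 5 at row 328. Get subpixel numbers.

```bash
python3 - <<'E'
from h import *
import pickle
o,w=pickle.load(open("d7.pkl","rb"));g=cv2.cvtColor(w["frame"],cv2.COLOR_RGB2GRAY).astype(float)
c=g[40:135,293:298].mean(1)  # ticks
k=g[40:135,268:288]
d=np.clip(c.max()-8-c,0,None); 
ticks=[]
for a,b in((57,70),(80,92),(102,114),(123,134)):
    r=np.arange(a,b);p=np.median(c)-g[a:b,293:298].mean(1);p=np.clip(p-8,0,None);ticks.append((r*p).sum()/p.sum())
r=np.arange(103,112);kk=np.r_[[g[103:112,i] for i in list(range(268,274))+list(range(280,286))]].mean(0);print(kk.round())
q=np.clip(kk-60,0,None);kr=(r*q).sum()/q.sum()
kd=g[95:118,268:274].mean(1);print(kd.round())
print("ticks",np.round(ticks,2),"line",kr)
tx=[onz(w,(295,t),.045,o)[0] for t in ticks];lx=onz(w,(277,kr),.0675,o)[0]
print("tick x",np.round(tx,4),"line x",round(lx,4)); 
off=np.mean(np.array(tx)-np.array([.022,.044,.066,.088]));print("slide",lx-off-.0002)
E
```

```text
[ 10.  21.  65. 120. 130.  83.  27.   8.   7.]
[160. 158. 161. 160. 138.  78.  20.   6.  12.  21.  67. 124. 130.  83.
  27.   9.   8.  10.  33.  72. 114. 150. 160.]
ticks [ 62.97  85.79 107.45 128.05] line 106.69751454257006
tick x [0.6035 0.6258 0.6478 0.6697] line x 0.6476
slide 0.06567325205452776
```

The slide measures 0.0657 m against 0.066, so it is seated in notch 4. One last look at the lid and the bystanders.

>>> drive_tool(deltas=[[0,0,0,0,-40,-20,255],[0,0,0,0,-80,-40,255],[0,0,0,0,-120,-40,255],[0,0,0,0,-160,-40,255],[0,0,0,0,-200,-40,255]])

```text
t: 16.95
ee_pos: [0.5294, -0.06, 0.3096]
tool_rot: [[-0.013, 1.0, -0.019], [1.0, 0.013, 0.007], [0.008, -0.019, -1.0]]
ft_force: [0.0, -0.4, 0.4]
grip_width: 0.002
```

>>> drive_tool(deltas=[[0,0,0,0,-20,-10,255],[0,0,0,0,-20,-10,255],[0,0,0,0,-20,-10,255]])

```text
t: 17.25
ee_pos: [0.509, -0.0603, 0.3202]
tool_rot: [[-0.012, 1.0, -0.018], [1.0, 0.013, 0.007], [0.007, -0.018, -1.0]]
ft_force: [0.8, -0.1, -0.7]
grip_width: -0.0
```

```bash
python3 - <<'E'
from h import *
import pickle
o=ctrl.get_obs();s=ctrl.camera("side");T=ctrl.camera("top");print(np.round(o["ee_pos"],3),np.round(o["dq"],1),np.round(o["ft_force"],1))
D0=pickle.load(open("d0.pkl","rb"))
psi=np.radians(.59);R=np.array([[np.cos(psi),-np.sin(psi)],[np.sin(psi),np.cos(psi)]]);t=np.array([.6595,.1068])
im=np.ascontiguousarray(cv2.resize(np.clip(s["frame"][150:310,190:390,::-1]*1.8,0,255).astype(np.uint8),None,fx=3.5,fy=3.5,interpolation=cv2.INTER_CUBIC))
def hp(q,x,y,z):
    dx,dz=x-.130,z-.064
    return np.r_[R@[.130+dx*np.cos(q)+dz*np.sin(q),y]+t,.064-dx*np.sin(q)+dz*np.cos(q)]
for q,col in((0,(0,255,0)),(.04,(0,0,255))):
    P=[((proj(s,hp(q,x,y,.092))-[190,150])*3.5).astype(int) for x,y in((-.172,-.058),(-.172,.058),(-.140,.058),(-.140,-.058))]
    cv2.polylines(im,[np.array(P)],True,col,1)
cv2.imwrite("pics/p8.png",im)
# bystander motion in side view
G=lambda f:cv2.cvtColor(f,cv2.COLOR_RGB2GRAY).astype(np.float32)
for n,(a,b,c,d) in dict(mug=(195,245,195,240),tub=(168,200,290,312),jar=(145,210,140,190),cartons=(215,320,362,412),rearfeet=(262,310,262,340)).items():
    A,B=G(D0["side"]["frame"][a:b,c:d]),G(s["frame"][a:b,c:d]);print(n,np.round(cv2.phaseCorrelate(A,B,cv2.createHanningWindow(A.shape[::-1],cv2.CV_32F))[0],2))
E
```

```text
[ 0.509 -0.06   0.32 ] [ 0.3  2.5 -1.3 -0.1  0.1 -0.1] [ 0.8 -0.1 -0.7]
mug [0.6  0.04]
tub [0.39 0.24]
jar [-0.07 -0.26]
cartons [-0. -0.]
rearfeet [ 0.28 -0.41]
```

View pics/p8.png

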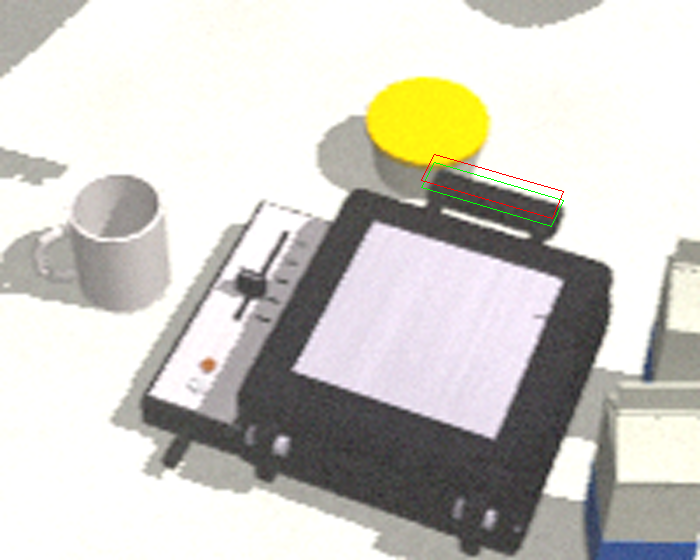

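The handle lies on the outline for the shut lid (at or slightly below it, well off the 0.04 rad one), the knob is by tick 4, and everything else stands in place. Hand in.

```bash
python3 -c "
from station import ctrl
print(ctrl.job_done())"
```

```text
the job is handed in; nothing more can be done
None
```

The lid is shut and the browning slide sits in the fourth notch. I handed the job in at about 17.3 s of the 48 s, with the arm clear of everything; no verdict was reported.

**Lid:** I pressed the handle down with closed fingertips, slowing to about 6–12 mm/s at the end. It met the buffers at a handle height of 0.092 m, where I pressed with about 18 N, and I then lifted off. In the last side view the handle lies on the outline for the shut lid.

**Slide:** I pushed the knob gently through notch 3 into notch 4. From straight above, the knob line measures 0.0657 m against 0.066 m.

**Checks that disagreed:**
- **Slide travel:** two other views gave 41.5 mm of travel, not the 44 mm expected from notch 2. I took this as a start about 2 mm past that notch's centre and trusted the overhead reading.
- **Push force:** it reached about 11 N with 8 N vertical as the knob first moved, more than the 5 N named.
- **Machine and bystanders:** patches of the side view showed the machine, mug, tub, jar and cartons shifted by at most 0.6 px (about 1.5 mm). I put that down to changed shadows and lighting, not movement. The beaker was not compared.

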